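# Load the leaf drill jig: backing board, flange block, drill plate down

### The arm

A 7-joint arm with a two-finger parallel gripper is mounted at the origin on a cart in front of the work surface, level with it; the furniture and walls round the work are solid. World frame = base frame: x ahead of the robot, y to its left, z up, the work surface at z = 0. Lengths are in m, angles in rad, forces in N, time in s.
With the tool pointing down it reaches from about 0.4 to 0.85 m from the base axis. Payload 10.4 kg.
Tool frame: the origin (TCP) lies on the mounting face of the last link; the fingertips stand 173 mm ahead of it and the grasp point (between the pads) lies 155 mm ahead of it (manip.tip_extent is the distance from the TCP to the fingertips, in m); z points along the fingers, y is the line along which they close (so a half turn about z gives the same grasp; the last joint's range is limited). The gripper opens to 85 mm and grips with 20 to 120 N. Pads are 22 mm wide; open, the fingers measure 114 mm over their backs; the gripper's body (76 mm by 85 mm) begins 54 mm behind the grasp point. The pads swing forward as they close: fully open they stand 13 mm farther back than shut.
Start: joints at [-1.189, 0.332, -0.065, 1.46, 0.022, 1.35, -0.088], TCP at [0.246, 0.575, 0.405] pointing down, gripper open.
Joint ranges: [-2.6, 2.6], [-0.5, 2.12], [-1.47, 1.34], [0.16, 2.42], [-1.27, 4.41], [0.06, 2.06], [-2.6, 2.6]. Speed limits (rad/s): [2.22, 2.22, 2.79, 2.79, 3.14, 3.14, 3.14].

### API

Orientations are given as a unit quaternion [x, y, z, w].
In Python, from workcell import manip gives the robot as it stands.
- The arm moves only by the tool move_arm, never from a script. Its argument "plan" is one flat list of numbers, 7 for each row, row after row: the turn, a rotation vector about the tool's x, y, z in rad, then the shift along the tool's x, y, z in m, then the finger opening in m, from 0 to 0.0854. In form: [ax, ay, az, dx, dy, dz, gripper, ax, ay, az, dx, dy, dz, gripper, ...]. A call has 1 to 12 rows; each row is the pose to reach, as a shift and turn from the pose commanded when the call began, along the tool's axes at that moment; what a row does not reach only later rows make up. A row lasts 1/8 s, in which the tool goes at most 62.5 mm and 10.7 degrees, less where a joint would pass 70% of its speed; a pose out of reach is approached as far as the arm can. A call with a gripper value outside its range is refused whole. The fingers move at their own pace and stop on an object; "squeeze" is the grip in N (left out, the last holds). Time passes only in rows, so rows that repeat a pose let the fingers close. It gives the time, the measured TCP pose, the force, the opening and the grip force at its end, in the units of the state.
- manip.get_obs(): the state, without advancing time (a new reading comes with each control period).
- manip.camera(name): name is "scene" or "top" or "wrist"; returns a dict with "color" (480x640x3 uint8, red, green, blue), "fx", "fy", "cx", "cy" (pixels), "cam_to_world" (4x4, takes a point from camera to world coordinates); the wrist camera has in their place "mount" (4x4, takes a point from camera to tool coordinates, whose origin is the TCP and whose axes are the flange's). Camera axes: x right, y down, z forward; pixel columns grow to the right and rows downward; lengths in m; the calibration is good to about 2 mm. A picture is of the moment at which its call begins: read the wrist's pose just before it. There is no depth.
- manip.hand_in(): hands the job in; it is judged then, once.
Trained networks look in a picture, given as the dict that the camera call returned (one of the last four; its "shot" number tells which), for a name from the list of things; names that differ only in an ending like _2 or _b are one class to them, and where a whole thing is asked for, a point or a joint stands for the part that bears it (a point fixed in the world has none). Each returns a list of dicts, best first, with "conf" (0 to 1); they miss things now and then, are a little off and sometimes report something else, mostly with a low value. They report only what shows in the picture. A call takes as long as a camera call. They do not tell look-alikes from the thing itself.
- manip.look_for(picture, label): "position" ([x, y, z] in m, in the coordinates of the camera as it stood for that picture, good to about 4 mm: the middle of the surface that is visible of it).
- manip.silhouettes(picture, label): "pixels" (480x640 bool, what is visible of it).
- manip.tip_of(picture, label): "position" ([x, y, z] in m, in the coordinates of the camera as it stood for that picture, good to about 4 mm: a listed point, or the origin of a listed thing).
The state is a dict: "clock": time; "joint_pos": joint angles; "joint_velocities": joint speeds; "tau": joint torques, N m; "position": TCP position; "ee_rot": TCP orientation; "ft_force": force on the tool from outside, world axes, zero at the start; "torque": the same for the moment, N m; "grip_width": opening from 0.0 (shut) to 1.0 (fully open); "grasp_force": force on a finger pad.
Only numpy, scipy, OpenCV 4.12 (cv2) and the standard library are available. Lean on these libraries where they do the work, as an engineer would, in place of code of your own. Each camera call takes 0.05 s, during which the arm holds its last target. There are 200 camera calls.

### The job

Load the drill jig so that the flange block is ready for drilling: lay the thin plywood backing board flat in the jig's pocket first, then seat the steel flange block flat on top of it, each turned so that its cut-off corner matches the pocket. Then swing the hinged drill plate down until it is fully shut over the work and let go. Leave the caliper, the parts dish and the screwdriver where they lie.

Things in the scene. Friction and masses are not known exactly. Their poses are not given: they have to be found in the camera images.
- jig: the drill jig, a ground steel block 104 mm along x by 100 mm along y, 36 mm high, fixed to the bench; origin under its pocket's centre on the bench, x towards the hinge at its back, z up. In the middle of both long pocket sides a notch 44 mm wide (along x) is cut through from the pocket outwards and down to the bench; only a rib 44 mm wide (along y) is left under the plates
- nest_floor (a point): centre of the jig's pocket floor, 14 mm above the bench, axes of the jig. The pocket, open at the top, is 73 mm (x) by 53 mm (y), 22 mm deep, 1.5 mm wider than the plates on each side, with a 3 mm sloped lead-in at its top; its corner at -x, +y is closed off at 45 degrees to match their cut corner. Fingers that hold a plate across its width at mid-length go down with it into the notches
- leaf (a joint): angle of the leaf (hinged drill plate), rad: 0 = fully shut, level over the pocket, its underside 1 mm above a seated flange block; grows as it swings up and back about the pin; 1.8 to 2.0 at the start, stop at 2.1. Stiff: it stays where it is left and must be moved all the way (2 to 6 N at the handle). Open, the leaf and handle stand up to 180 mm above the bench behind the pocket. It cannot shut over a plate that is not right down
- leaf_hinge (a point): middle of the hinge pin, fixed to the jig, 54 mm behind (+x of) nest_floor, 48 mm above the bench; axes of the jig, the pin runs along y. The lugs at its ends (34 to 46 mm off in y) rise to 57 mm above the bench
- leaf_handle (a point): middle of the grip bar of the leaf's bow handle. The leaf is a steel plate 10 mm thick, 84 mm wide, with a round window and three drill bushes. The bar, 12 mm thick, 54 mm long, lies along y on two sloping arms past the leaf's free edge: with the leaf shut 126 mm from the pin towards -x and 30 mm above it (78 mm above the bench, 25 mm above the leaf). It goes round the pin as the leaf swings
- backing_centre (a point): centre of the backing board, a plain plywood plate 70 x 50 x 12 mm lying flat on the bench, half-way up (6 mm over its underside); x along its 70 mm length, y along its 50 mm width, z up; its corner at -x, +y is cut off at 45 degrees (18 mm off each edge). Seated, its axes are those of the jig
- flange_centre (a point): centre of the flange block, a steel plate of the same outline, 70 x 50 x 16 mm, with a stepped bore in its middle, lying flat on the bench, half-way up (8 mm over its underside), 0.25 to 0.45 kg; x along its length, y along its width, z up; its corner at -x, +y is cut off in the same way. Seated, its axes are those of the jig
- caliper: digital caliper lying on the bench in front of the jig, 60 x 230 x 14 mm, origin under its middle, long side along y; to be left alone
- magnet_dish: round steel parts dish behind the jig, 112 mm wide, 29 mm high, origin under its middle; to be left alone
- screwdriver: screwdriver with an orange handle lying left of the plates, 28 x 190 x 29 mm, origin under its middle, long side along its y; to be left alone
Mind the look-alikes: they are no part of the job. There is more than one size of the jig; the job needs the larger.

How it is judged:
On the way, in this order (a step that is already met when the one before it is completed fails the run):
1. the backing board lies flat and square on the pocket floor (x of backing_centre in the frame of nest_floor between -0.003 and 0.003 m and y of backing_centre in the frame of nest_floor between -0.003 and 0.003 m and z of backing_centre in the frame of nest_floor between 0.0045 and 0.0075 m and angle between the z axis of backing_centre and the z axis of nest_floor, either way round below 0.035 rad and angle between the x axis of backing_centre and the x axis of nest_floor, either way round below 0.07 rad), for 0.2 s.
2. the flange block lies flat and square on the backing board in the pocket (all of step 1 and x of flange_centre in the frame of nest_floor between -0.003 and 0.003 m and y of flange_centre in the frame of nest_floor between -0.003 and 0.003 m and z of flange_centre in the frame of nest_floor between 0.0185 and 0.0215 m and angle between the z axis of flange_centre and the z axis of nest_floor, either way round below 0.035 rad and angle between the x axis of flange_centre and the x axis of nest_floor, either way round below 0.07 rad), for 0.2 s.
3. the leaf is fully shut over the seated work (all of step 2 and value of joint leaf below 0.04 rad), for 0.2 s.
At the end, for the whole second after the job is handed in: The backing board lies on the pocket floor and the flange block on the board, both within 3 mm of the pocket's centre, within 1.5 mm of their seated height, flat within 0.035 rad and square within 0.07 rad; the leaf is shut to within 0.04 rad; all at rest (all of step 3 and velocity of joint leaf between -0.05 and 0.05 rad/s); the robot touches nothing.
It fails at once if the caliper is shifted by more than 25 mm (distance of caliper from where it was at the start of the episode above 0.025 m).
It fails at once if the parts dish is shifted by more than 25 mm (distance of magnet_dish from where it was at the start of the episode above 0.025 m).
It fails at once if the screwdriver is shifted by more than 25 mm (distance of screwdriver from where it was at the start of the episode above 0.025 m).
It also fails if it takes over 72 s, if anything falls off the work surface, if the arm or the gripper's body presses on something with over 40 N, if the wrist force passes 120 N, or if a joint passes its speed limit or range.

## Working session

There is one attempt and no reset: what is moved stays moved. The work goes in short steps, Python scripts to look and compute and a tool call to move; the robot and the scene stay as the last step left them, time stands still between calls to the robot, and variables do not carry over. Pictures are saved under pics/ and viewed, at most 10 in all, crops included, and the job is handed in when it is done.

Besides the shell and the picture viewer there is one more tool, called after "Request:" as a command line: name --argument value ..., lists and objects as JSON in quotes. move_arm: Moves the arm, as the interface text tells. Its arguments: {"type":"object","properties":{"plan":{"type":"array","items":{"type":"number"}},"squeeze":{"type":"number"}},"required":["plan"]}

```bash
mkdir -p pics; ls; cat > h.py <<'E'
import numpy as np, cv2
from scipy.spatial.transform import Rotation as R
from workcell import manip
def T(p,q):
    M=np.eye(4); M[:3,:3]=R.from_quat(q).as_matrix(); M[:3,3]=p; return M
def tool():
    o=manip.get_obs(); return T(o["position"],o["ee_rot"])
def shot(n):
    t=tool(); c=manip.camera(n)
    c["W"]=np.array(c["cam_to_world"]) if "cam_to_world" in c else t@np.array(c["mount"])
    return c
def w(c,p): return (c["W"]@np.r_[p,1])[:3]
def save(c,f): cv2.imwrite("pics/"+f,c["color"][:,:,::-1])
def ray(c,uv,z):
    d=c["W"][:3,:3]@np.array([(uv[0]-c["cx"])/c["fx"],(uv[1]-c["cy"])/c["fy"],1]); o=c["W"][:3,3]
    return o+d*(z-o[2])/d[2]
def proj(c,p):
    q=np.linalg.inv(c["W"])@np.r_[p,1]; return np.array([c["fx"]*q[0]/q[2]+c["cx"],c["fy"]*q[1]/q[2]+c["cy"]])
E
python3 - <<'E'
from h import *
o=manip.get_obs(); print({k:np.round(v,3) for k,v in o.items()}, manip.tip_extent)
for n in ["top","scene"]:
    c=shot(n); save(c,n+"0.png"); print(n,np.round(c["W"],3).tolist(),c["fx"])
    for l in ["jig","nest_floor","leaf_handle","leaf_hinge","backing_centre","flange_centre","caliper","magnet_dish","screwdriver"]:
        print(l,[(np.round(w(c,d["position"]),3).tolist(),round(d["conf"],2)) for d in manip.tip_of(c,l)[:4]])
E
```

```text
pics
{'clock': np.float64(0.0), 'joint_pos': array([-1.189,  0.333, -0.065,  1.461,  0.022,  1.35 , -0.088]), 'joint_velocities': array([ 0.001,  0.   ,  0.001, -0.002,  0.002, -0.001,  0.002]), 'tau': array([-0.0000e+00, -6.2545e+01,  4.9000e-02, -3.9160e+01,  1.6000e-02,
        1.0000e-02, -0.0000e+00]), 'position': array([0.246, 0.574, 0.404]), 'ee_rot': array([ 0.201,  0.98 , -0.001, -0.   ]), 'ft_force': array([-0.01 , -0.192, -0.008]), 'torque': array([ 0.029, -0.016,  0.04 ]), 'grasp_force': np.float64(0.0), 'grip_width': np.float64(1.007)} 0.1734
top [[0.0, -0.998, 0.061, 0.539], [-1.0, -0.0, -0.0, 0.116], [0.0, -0.061, -0.998, 0.959], [0.0, 0.0, 0.0, 1.0]] 439.37606165528223
jig [([0.55, -0.149, -0.002], 0.84), ([0.571, 0.009, -0.0], 0.72), ([0.776, -0.036, 0.005], 0.5)]
nest_floor [([0.573, 0.008, 0.013], 0.61)]
leaf_handle [([0.68, -0.158, 0.156], 0.64), ([0.518, 0.001, 0.061], 0.62)]
leaf_hinge [([0.609, 0.011, 0.035], 0.66), ([0.601, -0.154, 0.052], 0.62)]
backing_centre [([0.621, 0.211, 0.006], 0.81)]
flange_centre [([0.552, -0.152, 0.014], 0.58), ([0.467, 0.232, 0.007], 0.56)]
caliper [([0.377, -0.015, -0.0], 0.94)]
magnet_dish [([0.777, -0.037, 0.007], 0.66)]
screwdriver [([0.575, 0.388, 0.001], 0.57)]
scene [[0.888, -0.246, 0.388, 0.169], [-0.459, -0.511, 0.727, -0.601], [0.019, -0.824, -0.566, 0.671], [0.0, 0.0, 0.0, 1.0]] 527.0024819052735
jig [([0.57, 0.013, 0.003], 0.95), ([0.552, -0.153, 0.002], 0.7)]
nest_floor [([0.572, 0.012, 0.014], 0.82), ([0.55, -0.154, 0.018], 0.6), ([0.575, 0.392, 0.0], 0.29)]
leaf_handle [([0.517, 0.004, 0.062], 0.86), ([0.68, -0.16, 0.153], 0.65)]
leaf_hinge [([0.614, 0.019, 0.04], 0.84), ([0.602, -0.15, 0.048], 0.72)]
backing_centre [([0.622, 0.211, 0.01], 0.81)]
flange_centre []
caliper [([0.376, -0.017, -0.002], 0.56)]
magnet_dish [([0.775, -0.03, 0.003], 0.97)]
screwdriver [([0.575, 0.394, 0.002], 0.63)]
```

View pics/top0.png

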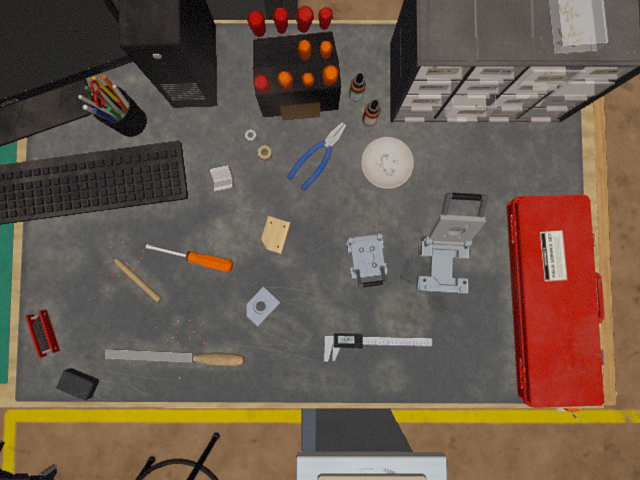

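View pics/scene0.png

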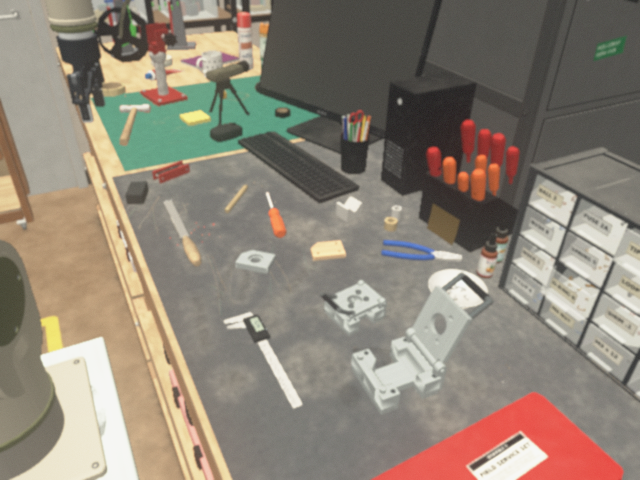

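```bash
cat >> h.py <<'E'
def plan(pos,psi,rx=None):
    """TCP target pos (world), tool x-axis heading psi (rad, mod 2pi), tool straight down -> rotvec, shift, rows"""
    t=tool(); x=np.array([np.cos(psi),np.sin(psi),0]); z=np.array([0,0,-1.])
    Rm=np.c_[x,np.cross(z,x),z]
    rv=R.from_matrix(t[:3,:3].T@Rm).as_rotvec(); s=t[:3,:3].T@(np.array(pos)-t[:3,3])
    print("rotvec",np.round(rv,4),"shift",np.round(s,4),"rows",np.linalg.norm(s)/.0625,np.degrees(np.linalg.norm(rv))/10.7)
E
python3 - <<'E'
from h import *
c=manip.camera("wrist"); print(np.round(c["mount"],3).tolist(),c["fx"],c["cx"],c["cy"])
plan([0.54,0.22,0.40],np.radians(115))
E
```

```text
[[-0.001, -0.962, -0.272, 0.068], [1.0, -0.001, -0.0, 0.0], [0.0, -0.272, 0.962, 0.032], [0.0, 0.0, 0.0, 1.0]] 341.0977772622297 320.15297767565795 238.81726372961643
rotvec [ 1.000e-04 -0.000e+00  7.297e-01] shift [-0.4097 -0.2101  0.0047] rows 7.368126881685866 3.907427334206978
```

Request:
move_arm --plan '[0,0,0.73,-0.41,-0.21,0.005,0.085,0,0,0.73,-0.41,-0.21,0.005,0.085,0,0,0.73,-0.41,-0.21,0.005,0.085,0,0,0.73,-0.41,-0.21,0.005,0.085,0,0,0.73,-0.41,-0.21,0.005,0.085,0,0,0.73,-0.41,-0.21,0.005,0.085,0,0,0.73,-0.41,-0.21,0.005,0.085,0,0,0.73,-0.41,-0.21,0.005,0.085,0,0,0.73,-0.41,-0.21,0.005,0.085,0,0,0.73,-0.41,-0.21,0.005,0.085,0,0,0.73,-0.41,-0.21,0.005,0.085,0,0,0.73,-0.41,-0.21,0.005,0.085]'

```text
clock: 2.55
position: [0.5398, 0.2209, 0.3998]
ee_rot: [0.537, 0.844, 0.0, -0.0]
ft_force: [-0.3, 0.5, 1.0]
grip_width: 0.995
grasp_force: 0.0
```

```bash
cat >> h.py <<'E'
def top_outline(c,mask,z):
    cs,_=cv2.findContours(mask.astype(np.uint8),cv2.RETR_EXTERNAL,cv2.CHAIN_APPROX_NONE)
    k=max(cs,key=cv2.contourArea)[:,0,:]
    return np.array([ray(c,p,z)[:2] for p in k])
E
python3 - <<'E'
from h import *
print(np.round(tool(),3).tolist())
c=shot("wrist"); save(c,"w1.png")
for l,z in [("backing_centre",.012),("flange_centre",.016)]:
    print(l,[(np.round(w(c,d["position"]),4).tolist(),round(d["conf"],2)) for d in manip.tip_of(c,l)])
    for s in manip.silhouettes(c,l):
        P=top_outline(c,s["pixels"],z)
        if len(P)<20: continue
        r=cv2.minAreaRect(P.astype(np.float32)*1000); print(s["conf"],s["pixels"].sum(),r)
        a=cv2.approxPolyDP((P*1000).astype(np.float32),4,True)[:,0]; print(np.round(a,1).tolist())
E
```

```text
[[-0.424, 0.906, 0.0, 0.54], [0.906, 0.424, 0.0, 0.221], [0.0, 0.0, -1.0, 0.4], [0.0, 0.0, 0.0, 1.0]]
backing_centre [([0.6186, 0.2059, 0.0067], 0.78)]
0.63 2764 ((619.8935546875, 209.14817810058594), (51.525150299072266, 71.6656723022461), 73.68527221679688)
[[588.2000122070312, 226.89999389648438], [580.5999755859375, 196.1999969482422], [647.7999877929688, 176.8000030517578], [660.2000122070312, 223.1999969482422], [612.4000244140625, 238.1999969482422]]
flange_centre [([0.4672, 0.2398, 0.0059], 0.65)]
0.96 3052 ((469.4554138183594, 238.1905517578125), (51.67934036254883, 69.53589630126953), 46.66982650756836)
[[450.29998779296875, 267.1000061035156], [429.8999938964844, 240.8000030517578], [477.5, 197.5], [510.5, 233.5], [476.20001220703125, 266.6000061035156]]
```

View pics/w1.png

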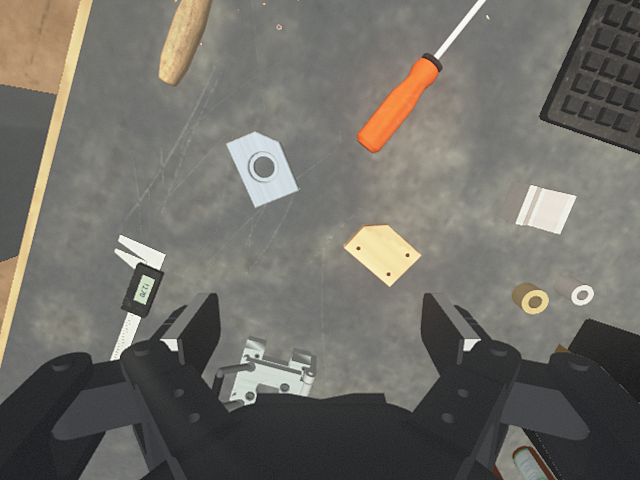

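```bash
python3 - <<'E'
from h import *
plan([0.52,-0.14,0.40],np.radians(177))
E
```

```text
rotvec [ 2.0000e-04 -0.0000e+00 -1.0823e+00] shift [-3.178e-01 -1.705e-01 -3.000e-04] rows 5.77083597052921 5.795339969694051
```

Request:
move_arm --plan '[0,0,-1.08,-0.318,-0.17,0,0.085,0,0,-1.08,-0.318,-0.17,0,0.085,0,0,-1.08,-0.318,-0.17,0,0.085,0,0,-1.08,-0.318,-0.17,0,0.085,0,0,-1.08,-0.318,-0.17,0,0.085,0,0,-1.08,-0.318,-0.17,0,0.085,0,0,-1.08,-0.318,-0.17,0,0.085,0,0,-1.08,-0.318,-0.17,0,0.085,0,0,-1.08,-0.318,-0.17,0,0.085,0,0,-1.08,-0.318,-0.17,0,0.085]'

```text
clock: 4.05
position: [0.5208, -0.1387, 0.3996]
ee_rot: [0.027, 1.0, 0.0, -0.0]
ft_force: [-1.2, 1.2, 0.2]
grip_width: 0.997
grasp_force: 0.0
```

```bash
python3 - <<'E'
from h import *
print(np.round(tool(),3).tolist())
c=shot("wrist"); save(c,"w2.png")
for l in ["jig","nest_floor","leaf_handle","leaf_hinge"]:
    print(l,[(np.round(w(c,d["position"]),4).tolist(),round(d["conf"],2)) for d in manip.tip_of(c,l)])
E
```

```text
[[-0.999, 0.053, -0.0, 0.521], [0.053, 0.999, 0.0, -0.139], [0.0, 0.0, -1.0, 0.4], [0.0, 0.0, 0.0, 1.0]]
jig [([0.5539, -0.1513, -0.005], 0.8), ([0.6088, -0.1543, 0.0495], 0.68), ([0.5702, 0.0114, -0.0038], 0.55)]
nest_floor [([0.5511, -0.1545, 0.0163], 0.62), ([0.5685, 0.0139, 0.0109], 0.59)]
leaf_handle [([0.518, 0.0022, 0.0554], 0.83), ([0.5507, -0.1545, 0.0125], 0.44)]
leaf_hinge [([0.6056, -0.1531, 0.0489], 0.93), ([0.6138, 0.0156, 0.0341], 0.72), ([0.5512, -0.1518, -0.0033], 0.71)]
```

View pics/w2.png

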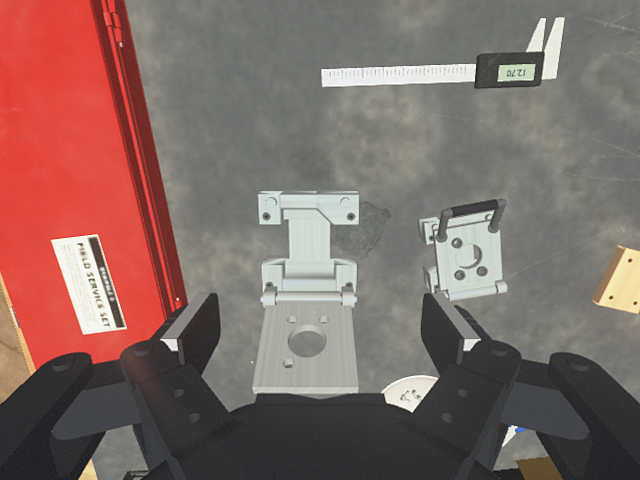

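```bash
python3 - <<'E'
import cv2
a=cv2.imread("pics/w2.png")[175:325,235:385]; cv2.imwrite("pics/w2c.png",cv2.resize(a,(600,600),interpolation=cv2.INTER_CUBIC))
E
```

```text
(no output)
```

View pics/w2c.png

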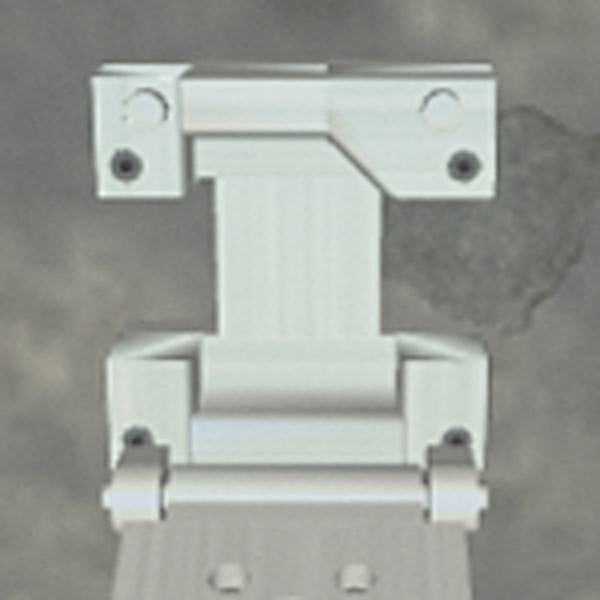

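```bash
python3 - <<'E'
from h import *
c=shot("wrist")
pts=dict(fl=(94,76,.036,-52,-50),fr=(495,76,.036,-52,50),nl=(98,198,.036,-22,-50),nr=(495,198,.036,-22,50),bl=(108,358,.036,22,-50),br=(488,357,.036,22,50),p1=(103,497,.048,54,-46),p2=(488,497,.048,54,46),nl2=(182,198,.036,-22,-29),rib1=(217,300,.014,10,-22),rib2=(380,300,.014,10,22))
A=[];B=[]
for k,(u,v,z,x,y) in pts.items():
    p=ray(c,(235+u/4,175+v/4),z); print(k,np.round(p*1000,1),x,y)
    if k[0] in "fnb" and k!="nl2": A.append([x/1e3,y/1e3]);B.append(p[:2])
A=np.array(A);B=np.array(B)
a=A-A.mean(0);b=B-B.mean(0); th=np.arctan2((a[:,0]*b[:,1]-a[:,1]*b[:,0]).sum(),(a*b).sum())
Rm=np.array([[np.cos(th),-np.sin(th)],[np.sin(th),np.cos(th)]]); t=B.mean(0)-Rm@A.mean(0)
print("jig",t,np.degrees(th),"res",np.round((B-(A@Rm.T+t))*1000,1).tolist())
E
```

```text
fl [ 497.2 -198.4   36. ] -52 -50
fr [ 502.6 -101.    36. ] -52 50
nl [ 527.7 -200.6   36. ] -22 -50
nr [ 533.1 -101.7   36. ] -22 50
bl [ 570.  -202.4   36. ] 22 -50
br [ 575.1 -104.5   36. ] 22 50
p1 [ 603.3 -205.1   48. ] 54 -46
p2 [ 608.7 -106.6   48. ] 54 46
nl2 [ 528.8 -179.7   36. ] -22 -29
rib1 [ 562.8 -175.6   14. ] 10 -22
rib2 [ 565.2 -131.3   14. ] 10 22
jig [ 0.55158935 -0.15236796] -3.067878551024578 res [[0.2, 1.1], [0.3, -1.3], [0.7, 0.5], [0.8, -0.5], [-0.9, 1.1], [-1.1, -0.9]]
```

```bash
python3 - <<'E'
from h import *
plan([0.6195,0.209,0.26],np.radians(163.8))
E
```

```text
rotvec [ 1.000e-04 -0.000e+00  2.283e-01] shift [-0.0798  0.3536  0.1397] rows 6.216109536785153 1.2222799986526331
```

Request:
move_arm --plan '[0,0,0.1,-0.01,0.0625,0,0.062,0,0,0.228,-0.025,0.12,0,0.062,0,0,0.228,-0.04,0.18,0.02,0.062,0,0,0.228,-0.06,0.235,0.05,0.062,0,0,0.228,-0.08,0.29,0.08,0.062,0,0,0.228,-0.08,0.354,0.12,0.062,0,0,0.228,-0.08,0.354,0.14,0.062,0,0,0.228,-0.08,0.354,0.14,0.062,0,0,0.228,-0.08,0.354,0.14,0.062]'

```text
clock: 5.48
position: [0.6204, 0.2075, 0.2612]
ee_rot: [0.142, 0.99, -0.0, 0.001]
ft_force: [-0.6, -0.7, 0.3]
grip_width: 0.73
grasp_force: 0.0
```

```bash
cat >> h.py <<'E'
def fitplate(P,guess):
    """fit 70x50 plate with cut corner to outline points (m): returns x,y,yaw and rms"""
    from scipy.optimize import least_squares
    V=np.array([[-35,-25],[35,-25],[35,25],[-17,25],[-35,7]])/1000.
    def f(q):
        d=P-q[:2]; cs,sn=np.cos(q[2]),np.sin(q[2]); L=np.c_[d[:,0]*cs+d[:,1]*sn,-d[:,0]*sn+d[:,1]*cs]
        return np.array([cv2.pointPolygonTest((V*1000).astype(np.float32).reshape(-1,1,2),(float(a[0]*1000),float(a[1]*1000)),True) for a in L])
    r=least_squares(f,guess,loss="soft_l1",diff_step=1e-3,x_scale=[.01,.01,.1]); return r.x,np.sqrt(np.mean(r.fun**2))
E
python3 - <<'E'
from h import *
print(np.round(tool(),3).tolist())
c=shot("wrist"); save(c,"w3.png")
for s in manip.silhouettes(c,"backing_centre"):
    P=top_outline(c,s["pixels"],.012)
    if len(P)<50: continue
    q,e=fitplate(P,[.6195,.209,-.283]); print(s["conf"],s["pixels"].sum(),np.round(q[:2],4),np.degrees(q[2]),e)
plan([0.6195,0.209,0.18],np.radians(163.8))
E
```

```text
[[-0.96, 0.281, 0.002, 0.62], [0.281, 0.96, -0.0, 0.207], [-0.002, 0.0, -1.0, 0.261], [0.0, 0.0, 0.0, 1.0]]
rotvec [ 0.0013  0.0025 -0.0024] shift [0.0017 0.0012 0.0818] rows 1.3092952452029285 0.019843887530434458
```

View pics/w3.png

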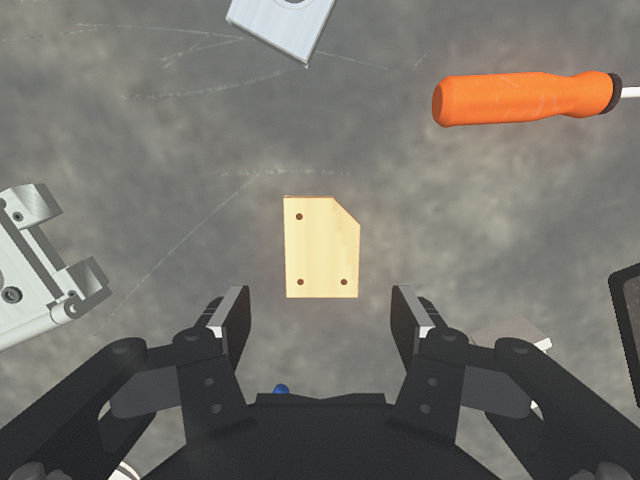

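```bash
python3 - <<'E'
from h import *
c=shot("wrist"); hsv=cv2.cvtColor(c["color"],cv2.COLOR_RGB2HSV)
m=cv2.inRange(hsv,(10,40,150),(35,200,255)); m[:,:260]=0;m[:,390:]=0;m[:180]=0;m[320:]=0
P=top_outline(c,m>0,.012); q,e=fitplate(P,[.6195,.209,-.283]); print(np.round(q[:2],4),np.degrees(q[2]),e)
plan([q[0],q[1],0.178],q[2]+np.pi)
E
```

```text
[0.6209 0.2086] -16.55231667691466 0.2564880176485721
rotvec [0.0014 0.0022 0.0039] shift [0.0001 0.001  0.0836] rows 1.3381613955866547 0.02529188205231635
```

Request:
move_arm --plan '[0,0,0.004,0,0.001,0.045,0.062,0,0,0.004,0,0.001,0.075,0.062,0,0,0.004,0,0.001,0.0845,0.062,0,0,0.004,0,0.001,0.0845,0.062,0,0,0.004,0,0.001,0.0845,0.04,0,0,0.004,0,0.001,0.0845,0.04,0,0,0.004,0,0.001,0.0845,0.04,0,0,0.004,0,0.001,0.0845,0.04]' --squeeze 40

```text
clock: 6.62
position: [0.6209, 0.2101, 0.1774]
ee_rot: [0.143, 0.99, 0.001, 0.001]
ft_force: [-0.9, -0.8, 6.6]
grip_width: 0.567
grasp_force: 42.0
```

```bash
python3 - <<'E'
from h import *
plan([0.5515,-0.1525,0.30],np.radians(176.93))
E
```

```text
rotvec [ 0.0018  0.0028 -0.2333] shift [-0.0364 -0.3672 -0.1233] rows 6.224196538331296 1.2496522471912332
```

Request:
move_arm --plan '[0,0,0,0,0,-0.05,0.04,0,0,0,0,0,-0.1,0.04,0.002,0.003,-0.1,0.02,-0.05,-0.125,0.04,0.002,0.003,-0.2,0.03,-0.11,-0.125,0.04,0.002,0.003,-0.233,0.02,-0.17,-0.125,0.04,0.002,0.003,-0.233,0,-0.23,-0.125,0.04,0.002,0.003,-0.233,-0.015,-0.285,-0.125,0.04,0.002,0.003,-0.233,-0.03,-0.34,-0.124,0.04,0.002,0.003,-0.233,-0.0365,-0.367,-0.1235,0.04,0.002,0.003,-0.233,-0.0365,-0.367,-0.1235,0.04,0.002,0.003,-0.233,-0.0365,-0.367,-0.1235,0.04]'

```text
clock: 8.0
position: [0.5515, -0.1513, 0.2991]
ee_rot: [0.026, 1.0, -0.0, -0.001]
ft_force: [0.2, 0.5, -0.5]
grip_width: 0.566
grasp_force: 41.7
```

```bash
python3 - <<'E'
from h import *
print(np.round(tool(),4).tolist())
c=shot("wrist"); save(c,"w4.png")
c2=shot("scene")
plan([0.5515,-0.1525,0.23],np.radians(176.93))
for l in ["jig","nest_floor","leaf_hinge"]:
    print(l,[(np.round(w(c,d["position"]),4).tolist(),round(d["conf"],2)) for d in manip.tip_of(c,l)])
E
```

```text
[[-0.9986, 0.0528, -0.0025, 0.5515], [0.0528, 0.9986, -0.0007, -0.1513], [0.0025, -0.0008, -1.0, 0.2991], [0.0, 0.0, 0.0, 1.0]]
rotvec [-0.0008 -0.0029  0.0019] shift [-0.0002 -0.0016  0.0689] rows 1.1025294749723975 0.018905397177651665
jig [([0.5679, 0.0095, -0.0008], 0.95), ([0.5513, -0.1528, -0.0026], 0.57)]
nest_floor [([0.5703, 0.0107, 0.0074], 0.92), ([0.5541, -0.1557, 0.0124], 0.65)]
leaf_hinge [([0.6139, 0.0156, 0.0317], 0.83)]
```

View pics/w4.png

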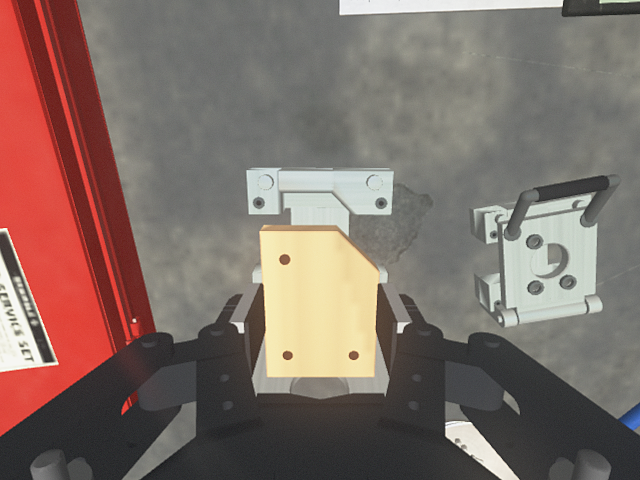

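```bash
python3 - <<'E'
from h import *
c=shot("wrist"); hsv=cv2.cvtColor(c["color"],cv2.COLOR_RGB2HSV); z=tool()[2,3]
m=cv2.inRange(hsv,(10,40,150),(35,200,255)); m[:,:240]=0;m[:,400:]=0;m[:215]=0;m[385:]=0
P=top_outline(c,m>0,z-.165); q,e=fitplate(P,[.5515,-.1525,-.054]); print("board",np.round(q[:2],4),np.degrees(q[2]),e)
g=cv2.cvtColor(c["color"],cv2.COLOR_RGB2GRAY)
for u in (258,275,320,370,385): print(u,g[160:222,u].tolist())
for v in (185,205): print(v,g[v,238:256].tolist(),g[v,384:404].tolist())
E
```

```text
board [ 0.5502 -0.1514] -3.434359376088317 0.6991205052410231
258 [114, 114, 115, 113, 115, 117, 110, 113, 208, 194, 183, 205, 210, 208, 205, 208, 207, 207, 210, 184, 198, 185, 200, 211, 168, 192, 208, 208, 209, 207, 208, 210, 208, 207, 210, 211, 219, 146, 107, 122, 102, 77, 72, 73, 69, 76, 119, 125, 124, 196, 213, 212, 210, 218, 169, 125, 120, 122, 125, 125, 123, 126]
275 [117, 117, 115, 116, 112, 115, 114, 113, 199, 219, 217, 218, 217, 218, 217, 218, 218, 218, 218, 218, 219, 221, 222, 220, 218, 217, 217, 214, 217, 214, 215, 215, 217, 214, 213, 215, 216, 214, 214, 214, 214, 213, 214, 213, 215, 213, 214, 215, 214, 214, 215, 213, 215, 220, 186, 132, 116, 123, 124, 123, 124, 124]
320 [117, 117, 118, 116, 117, 114, 113, 122, 168, 150, 125, 175, 218, 219, 219, 219, 220, 217, 219, 218, 215, 215, 214, 213, 213, 215, 215, 217, 217, 216, 195, 159, 114, 196, 217, 211, 210, 211, 214, 214, 209, 213, 215, 215, 212, 213, 214, 209, 214, 217, 216, 215, 216, 217, 217, 218, 217, 216, 216, 217, 217, 216]
370 [129, 131, 129, 125, 125, 126, 124, 121, 161, 170, 132, 169, 214, 214, 215, 182, 122, 134, 200
[... 221 characters left out ...]
[130, 133, 132, 133, 132, 128, 127, 121, 180, 177, 131, 165, 211, 214, 209, 209, 214, 215, 214, 218, 216, 214, 212, 208, 209, 210, 211, 209, 207, 212, 211, 210, 213, 214, 214, 215, 215, 219, 201, 150, 117, 116, 115, 115, 118, 113, 118, 162, 214, 221, 217, 217, 216, 221, 207, 149, 121, 124, 129, 125, 128, 123]
185 [114, 114, 118, 118, 118, 120, 122, 115, 123, 183, 227, 214, 211, 213, 212, 211, 212, 211] [211, 210, 210, 210, 211, 208, 209, 215, 200, 137, 105, 104, 105, 105, 98, 98, 103, 107, 108, 109]
205 [117, 118, 118, 122, 121, 121, 121, 120, 119, 119, 174, 226, 215, 214, 215, 180, 111, 124] [119, 113, 131, 192, 219, 216, 218, 202, 127, 114, 117, 115, 113, 118, 118, 118, 112, 107, 108, 105]
```

```bash
python3 - <<'E'
from h import *
c=shot("wrist")
L=lambda *a:[np.round(ray(c,p,.036)[:2]*1000,1).tolist() for p in a]
print("sides",L((247,185),(392.5,185),(248,205),(391.7,205)))
print("front",L((258,170.8),(320,170.8),(385,170.8)),"notch",L((275,214.4),(385,214.8)))
th=np.radians(-3.07)
for x,P in((-52,(320,170.8)),(-22,(320,214.6))):
    p=ray(c,P,.036)[:2]; d=p-np.array([.5515,-.1525]); print(d@[np.cos(th),np.sin(th)]*1000,x)
a=(ray(c,(247,185),.036)+ray(c,(392.5,185),.036))/2; d=a[:2]-np.array([.5515,-.1525]); print(d@[-np.sin(th),np.cos(th)]*1000)
E
```

```text
sides [[507.2, -198.8], [512.4, -101.1], [520.7, -199.6], [525.9, -101.6]]
front [[498.2, -190.4], [500.4, -149.2], [502.7, -106.1]] notch [[528.2, -181.7], [532.5, -106.1]]
-51.19442992255978 -52
-21.539533134551963 -22
0.3459262862079008
```

Request:
move_arm --plan '[0,-0.003,0.003,-0.0016,-0.0008,0.04,0.04,0,-0.003,0.003,-0.0016,-0.0008,0.07,0.04,0,-0.003,0.003,-0.0016,-0.0008,0.08,0.04,0,-0.003,0.003,-0.0016,-0.0008,0.086,0.04,0,-0.003,0.003,-0.0016,-0.0008,0.091,0.04,0,-0.003,0.003,-0.0016,-0.0008,0.096,0.04,0,-0.003,0.003,-0.0016,-0.0008,0.1,0.04,0,-0.003,0.003,-0.0016,-0.0008,0.1,0.04]'

```text
clock: 9.35
position: [0.5524, -0.1535, 0.1999]
ee_rot: [0.029, 1.0, -0.001, -0.0]
ft_force: [-8.0, 2.0, 7.8]
grip_width: 0.567
grasp_force: 48.5
```

Request:
move_arm --plan '[0,0,0,0.0008,0,0.004,0.04,0,0,0,0.0008,0,0.008,0.04,0,0,0,0.0008,0,0.0095,0.04,0,0,0,0.0008,0,0.0095,0.04]'

```text
clock: 9.85
position: [0.5532, -0.1537, 0.1956]
ee_rot: [0.028, 1.0, 0.0, 0.003]
ft_force: [-22.3, 7.9, 59.6]
grip_width: 0.568
grasp_force: 61.6
```

```bash
python3 - <<'E'
from h import *
o=manip.get_obs(); print(np.round(o["ft_force"],1),np.round(o["torque"],2),np.round(o["position"],4))
c=shot("wrist"); s=shot("scene"); 
u,v=proj(s,[.555,-.15,.05]).astype(int); print(u,v)
a=cv2.resize(c["color"][130:430,200:440],(480,600),interpolation=cv2.INTER_CUBIC)
b=cv2.resize(s["color"][v-75:v+75,u-40:u+40],(320,600),interpolation=cv2.INTER_CUBIC)
cv2.imwrite("pics/w5.png",np.hstack([a,b])[:,:,::-1])
E
```

```text
[-22.3   7.9  59.6] [1.79 4.48 0.29] [ 0.5532 -0.1537  0.1956]
398 358
```

View pics/w5.png

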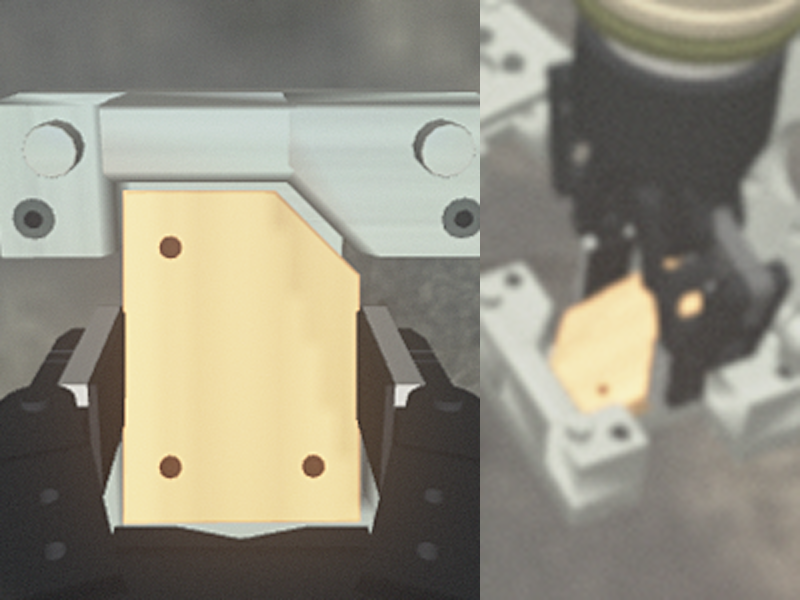

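Request:
move_arm --plan '[0,0,0,0,0,-0.006,0.04,0,0,0,0.0018,0.0012,-0.01,0.04,0,0,0,0.0022,0.0015,-0.01,0.04,0,0,0,0.0022,0.0015,-0.01,0.04]'

```text
clock: 10.45
position: [0.5503, -0.1518, 0.1996]
ee_rot: [0.028, 1.0, -0.001, 0.001]
ft_force: [5.7, -1.2, 2.8]
grip_width: 0.566
grasp_force: 55.2
```

Request:
move_arm --plan '[0,0,0,-0.0006,0,0.003,0.04,0,0,0,-0.0006,0,0.006,0.04,0,0,0,-0.0006,0,0.0085,0.04,0,0,0,-0.0006,0,0.0085,0.04]'

```text
clock: 10.95
position: [0.5514, -0.1517, 0.192]
ee_rot: [0.028, 1.0, -0.001, 0.002]
ft_force: [3.5, 0.3, 14.0]
grip_width: 0.569
grasp_force: 57.4
```

Request:
move_arm --plan '[0,0,0,0,0,0.001,0.04,0,0,0,0,0,0.001,0.064,0,0,0,0,0,0.001,0.064,0,0,0,0,0,0.001,0.064,0,0,0,0,0,-0.06,0.064,0,0,0,0,0,-0.12,0.064,0,0,0,0,0,-0.15,0.064,0,0,0,0,0,-0.15,0.064]'

```text
clock: 11.95
position: [0.5506, -0.1518, 0.343]
ee_rot: [0.028, 1.0, -0.001, 0.002]
ft_force: [-0.7, -0.1, -0.6]
grip_width: 0.75
grasp_force: 0.0
```

```bash
python3 - <<'E'
from h import *
print(np.round(tool()[:3,3],4))
c=shot("wrist"); hsv=cv2.cvtColor(c["color"],cv2.COLOR_RGB2HSV)
u,v=proj(c,[.552,-.152,.026]).astype(int); print(u,v)
m=cv2.inRange(hsv,(10,40,130),(35,200,255)); M=np.zeros_like(m); M[v-70:v+70,u-70:u+70]=m[v-70:v+70,u-70:u+70]
P=top_outline(c,M>0,.026); q,e=fitplate(P,[.5515,-.1525,-.054]); print("board",np.round(q[:2],4),np.degrees(q[2]),e)
a=cv2.resize(c["color"][v-75:v+75,u-100:u+100],(800,600),interpolation=cv2.INTER_CUBIC); cv2.imwrite("pics/w6.png",a[:,:,::-1])
plan([.4695,.238,.30],np.radians(137))
E
```

```text
[ 0.5506 -0.1518  0.343 ]
320 225
board [ 0.5519 -0.1519] -3.1943927757335064 0.3152875889831605
rotvec [-0.001   0.0013  0.6937] shift [0.1027 0.3844 0.0405] rows 6.39844335040176 3.7146950256147417
```

View pics/w6.png

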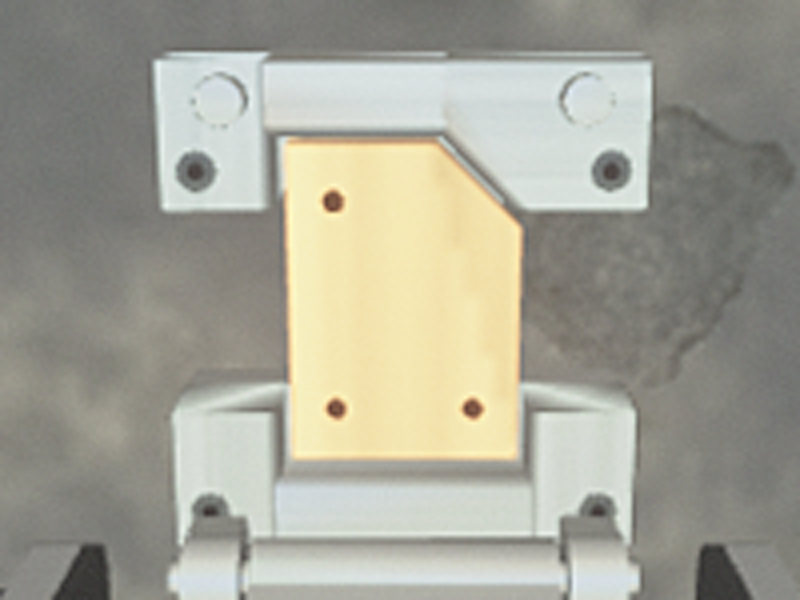

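Request:
move_arm --plan '[0,0,0.15,0.015,0.06,0,0.064,0,0,0.3,0.03,0.12,0,0.064,0,0,0.45,0.05,0.18,0.02,0.064,0,0,0.6,0.07,0.24,0.03,0.064,0,0,0.69,0.085,0.3,0.04,0.064,0,0,0.69,0.1,0.355,0.06,0.064,-0.001,0.001,0.69,0.103,0.384,0.08,0.064,-0.001,0.001,0.69,0.103,0.384,0.08,0.064,-0.001,0.001,0.69,0.103,0.384,0.08,0.064]'

```text
clock: 13.12
position: [0.4691, 0.2366, 0.2592]
ee_rot: [0.365, 0.931, -0.001, -0.001]
ft_force: [-0.1, 0.2, 0.0]
grip_width: 0.751
grasp_force: 0.0
```

```bash
python3 - <<'E'
from h import *
print(np.round(tool()[:3,3],4))
c=shot("wrist"); save(c,"w7.png")
u,v=proj(c,[.4695,.238,.016]).astype(int); print(u,v)
S=[s for s in manip.silhouettes(c,"flange_centre")]
for s in S:
    P=top_outline(c,s["pixels"],.016)
    if len(P)<50: continue
    q,e=fitplate(P,[.4695,.238,-.75]); print(s["conf"],s["pixels"].sum(),np.round(q[:2],4),np.degrees(q[2]),e)
hsv=cv2.cvtColor(c["color"],cv2.COLOR_RGB2HSV); g=cv2.GaussianBlur(hsv[:,:,2],(3,3),0)
print(g[v,u-80:u+80:4].tolist()); 
m=np.zeros_like(g); m[v-90:v+90,u-80:u+80]=(g>165)[v-90:v+90,u-80:u+80]
m=cv2.morphologyEx(m,cv2.MORPH_OPEN,np.ones((5,5)))
P=top_outline(c,m>0,.016); q,e=fitplate(P,[.4695,.238,-.75]); print("thr",np.round(q[:2],4),np.degrees(q[2]),e)
plan([q[0],q[1],0.178],q[2]+np.pi)
E
```

```text
[0.4691 0.2366 0.2592]
322 251
0.84 7124 [0.4673 0.2382] -44.040836675525306 0.5366859659712797
0.7 7050 [0.3856 0.0605] -282.50109980079907 18.94959533963369
0.41 7423 [0.5648 0.3496] -127.6172800305907 10.12359722046744
[133, 131, 135, 134, 139, 143, 145, 145, 141, 141, 173, 227, 230, 229, 178, 229, 121, 131, 129, 131, 129, 127, 127, 130, 231, 207, 225, 224, 227, 171, 126, 126, 126, 128, 127, 126, 127, 129, 130, 129]
thr [0.4675 0.2375] -43.08923643197396 0.6730187558133773
rotvec [-0.001  -0.      0.0031] shift [ 0.0024 -0.0004  0.0822] rows 1.315413424288285 0.01732946055328222
```

Request:
move_arm --plan '[-0.001,0,0.003,0.0023,-0.0002,0.045,0.064,-0.001,0,0.003,0.0023,-0.0002,0.07,0.064,-0.001,0,0.003,0.0023,-0.0002,0.08,0.064,-0.001,0,0.003,0.0023,-0.0002,0.0805,0.064,-0.001,0,0.003,0.0023,-0.0002,0.0805,0.04,-0.001,0,0.003,0.0023,-0.0002,0.0805,0.04,-0.001,0,0.003,0.0023,-0.0002,0.0805,0.04,-0.001,0,0.003,0.0023,-0.0002,0.0805,0.04]' --squeeze 60

```text
clock: 14.22
position: [0.4678, 0.2389, 0.1812]
ee_rot: [0.366, 0.93, 0.001, 0.0]
ft_force: [-2.1, -1.9, 6.5]
grip_width: 0.559
grasp_force: 61.4
```

```bash
python3 - <<'E'
from h import *
plan([0.5519,-0.1519,0.31],np.radians(176.9))
E
```

```text
rotvec [ 0.0019  0.0007 -0.6961] shift [-0.328  -0.2283 -0.1292] rows 6.719794636897811 3.727589362510407
```

Request:
move_arm --plan '[0,0,0,0,0,-0.05,0.04,0,0,0,0,0,-0.1,0.04,0,0,-0.15,-0.05,-0.03,-0.125,0.04,0.002,0.001,-0.3,-0.1,-0.065,-0.13,0.04,0.002,0.001,-0.45,-0.15,-0.1,-0.13,0.04,0.002,0.001,-0.6,-0.2,-0.135,-0.13,0.04,0.002,0.001,-0.695,-0.25,-0.17,-0.13,0.04,0.002,0.001,-0.695,-0.295,-0.203,-0.13,0.04,0.002,0.001,-0.695,-0.328,-0.228,-0.13,0.04,0.002,0.001,-0.695,-0.328,-0.228,-0.13,0.04,0.002,0.001,-0.695,-0.328,-0.228,-0.13,0.04]'

```text
clock: 15.6
position: [0.5519, -0.1508, 0.3097]
ee_rot: [0.027, 1.0, -0.0, -0.001]
ft_force: [0.4, -0.1, -3.4]
grip_width: 0.561
grasp_force: 64.7
```

```bash
python3 - <<'E'
from h import *
t=tool(); print(np.round(t,4).tolist()); z=t[2,3]
c=shot("wrist")
zt=z-.181+.016
for s in manip.silhouettes(c,"flange_centre")[:2]:
    P=top_outline(c,s["pixels"],zt)
    if len(P)<50: continue
    q,e=fitplate(P,[.552,-.152,-.054]); print(s["conf"],s["pixels"].sum(),np.round(q[:2],4),np.degrees(q[2]),e)
g=cv2.GaussianBlur(cv2.cvtColor(c["color"],cv2.COLOR_RGB2GRAY),(3,3),0)
u,v=proj(c,[.552,-.152,zt]).astype(int); print(u,v)
a=cv2.resize(c["color"][130:430,160:480],(640,600),interpolation=cv2.INTER_CUBIC); cv2.imwrite("pics/w8.png",a[:,:,::-1])
E
```

```text
[[-0.9985, 0.0545, -0.0016, 0.5519], [0.0545, 0.9985, -0.0002, -0.1508], [0.0016, -0.0003, -1.0, 0.3097], [0.0, 0.0, 0.0, 1.0]]
0.58 15214 [ 0.5504 -0.1504] -4.002655247803164 0.9372479994532934
317 309
```

View pics/w8.png

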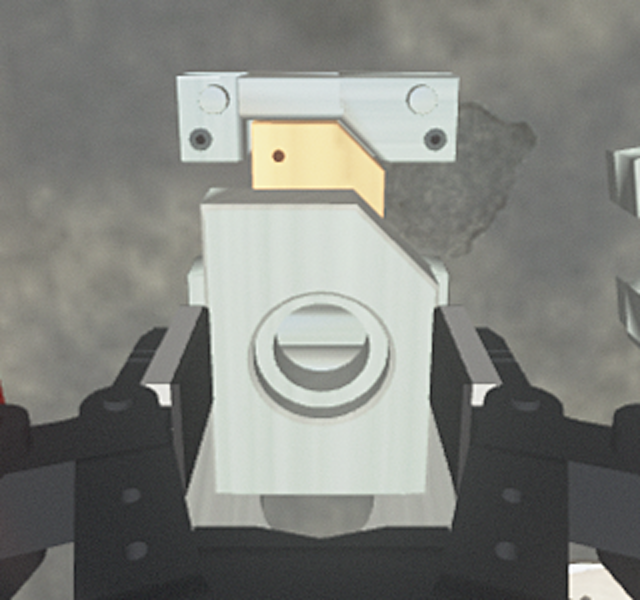

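```bash
python3 - <<'E'
from h import *
t=tool(); zt=t[2,3]-.181+.016
c=shot("wrist")
V=np.array([[207,204],[362,204],[436,281],[426,491],[217,494]])/2.+[160,130]
B=np.array([ray(c,p,zt)[:2] for p in V]); A=np.array([[-35,-25],[-35,7],[-17,25],[35,25],[35,-25]])/1000
for s in(1,):
    a=A-A.mean(0);b=B-B.mean(0); th=np.arctan2((a[:,0]*b[:,1]-a[:,1]*b[:,0]).sum(),(a*b).sum())
    Rm=np.array([[np.cos(th),-np.sin(th)],[np.sin(th),np.cos(th)]]); p=B.mean(0)-Rm@A.mean(0)
print(p,np.degrees(th),np.round((B-(A@Rm.T+p))*1000,1).tolist(),"scale",np.sqrt((b**2).sum()/(a**2).sum()))
g=cv2.cvtColor(c["color"],cv2.COLOR_RGB2GRAY)
print(g[185:192,265:350:20].T.tolist(), g[220:240,300].tolist(), g[370:380,290:350:20].T.tolist())
E
```

```text
[ 0.55194051 -0.14929214] -3.3029388092231677 [[1.3, 1.4], [1.1, 0.6], [-0.6, -1.6], [-1.5, -1.3], [-0.4, 1.0]] scale 0.9649159619316012
[[218, 205, 214, 218, 217, 217, 216], [216, 205, 180, 146, 129, 189, 202], [218, 211, 187, 153, 125, 135, 177], [220, 216, 188, 154, 121, 136, 175], [214, 217, 216, 214, 216, 217, 218]] [229, 230, 231, 238, 185, 129, 137, 141, 137, 135, 134, 145, 203, 216, 213, 218, 221, 222, 220, 219] [[213, 215, 215, 213, 214, 218, 215, 147, 118, 121], [213, 210, 211, 210, 213, 218, 213, 157, 126, 129], [217, 217, 218, 218, 218, 221, 220, 161, 125, 125]]
```

Request:
move_arm --plan '[0,-0.001,0,0.0004,0,0.045,0.04,0,-0.001,0,0.0004,0,0.075,0.04,0,-0.001,0,0.0004,0,0.086,0.04,0,-0.001,0,0.0004,0,0.089,0.04,0,-0.001,0,0.0004,0,0.089,0.04]'

```text
clock: 16.38
position: [0.5519, -0.1514, 0.2215]
ee_rot: [0.027, 1.0, -0.001, 0.0]
ft_force: [0.3, -0.1, -3.1]
grip_width: 0.559
grasp_force: 64.6
```

Free so far; continue into the pocket.

Request:
move_arm --plan '[0,0,0,0.0002,-0.0002,0.004,0.04,0,0,0,0.0002,-0.0002,0.008,0.04,0,0,0,0.0002,-0.0002,0.009,0.04,0,0,0,0.0002,-0.0002,0.009,0.04]'

```text
clock: 16.88
position: [0.5511, -0.1517, 0.2113]
ee_rot: [0.027, 1.0, -0.001, -0.0]
ft_force: [-0.2, 0.7, -3.1]
grip_width: 0.559
grasp_force: 64.7
```

Request:
move_arm --plan '[0,0,0,0,0,0.0025,0.04,0,0,0,0,0,0.004,0.04,0,0,0,0,0,0.0045,0.04,0,0,0,0,0,0.0045,0.04]'

```text
clock: 17.38
position: [0.5511, -0.1517, 0.2073]
ee_rot: [0.027, 1.0, -0.0, -0.0]
ft_force: [-3.1, 0.9, 5.4]
grip_width: 0.557
grasp_force: 65.5
```

Request:
move_arm --plan '[0,0,0,0,0,0.001,0.04,0,0,0,0,0,0.001,0.064,0,0,0,0,0,0.001,0.064,0,0,0,0,0,0.001,0.064,0,0,0,0,0,-0.05,0.064,0,0,0,0,0,-0.1,0.064,0,0,0,0,0,-0.14,0.064,0,0,0,0,0,-0.14,0.064]'

```text
clock: 18.38
position: [0.552, -0.152, 0.3502]
ee_rot: [0.027, 1.0, -0.001, 0.003]
ft_force: [-0.2, -0.1, -1.9]
grip_width: 0.751
grasp_force: 0.0
```

```bash
python3 - <<'E'
from h import *
t=tool(); print(np.round(t[:3,3],4))
c=shot("wrist"); s=shot("scene"); tp=shot("top")
for l in ["flange_centre","leaf_handle","leaf_hinge","nest_floor"]:
    for n,k in (("w",c),("s",s),("t",tp)):
        print(l,n,[(np.round(w(k,d["position"]),4).tolist(),round(d["conf"],2)) for d in manip.tip_of(k,l)])
for q in manip.silhouettes(c,"flange_centre")[:2]:
    P=top_outline(c,q["pixels"],.042)
    if len(P)<50: continue
    f,e=fitplate(P,[.552,-.152,-.054]); print(q["conf"],q["pixels"].sum(),np.round(f[:2],4),np.degrees(f[2]),e, np.round(cv2.minAreaRect((P*1000).astype(np.float32))[1],1))
save(c,"w9.png"); save(s,"s9.png")
E
```

```text
[ 0.552  -0.152   0.3502]
flange_centre w [([0.5522, -0.1482, 0.0336], 0.85)]
flange_centre s [([0.5513, -0.1508, 0.0032], 0.53)]
flange_centre t [([0.7798, -0.0333, 0.0061], 0.75), ([0.552, -0.1565, 0.0316], 0.69)]
leaf_handle w [([0.5173, 0.003, 0.0585], 0.56)]
leaf_handle s [([0.6812, -0.1582, 0.156], 0.93), ([0.5188, 0.0021, 0.0605], 0.61)]
leaf_handle t [([0.6814, -0.1582, 0.1583], 0.91), ([0.5205, 0.0016, 0.0637], 0.83)]
leaf_hinge w [([0.6084, -0.1529, 0.049], 0.85), ([0.6189, 0.0132, 0.035], 0.59)]
leaf_hinge s [([0.6038, -0.1531, 0.0479], 0.88), ([0.6129, 0.0171, 0.0397], 0.75)]
leaf_hinge t [([0.6024, -0.1585, 0.0469], 0.93), ([0.6121, 0.0118, 0.0389], 0.72)]
nest_floor w [([0.5712, 0.0086, 0.0065], 0.6)]
nest_floor s [([0.5513, -0.1551, 0.0189], 0.87), ([0.5719, 0.0134, 0.0132], 0.66), ([0.3759, -0.0138, -0.001], 0.42)]
nest_floor t [([0.5687, 0.0062, 0.0137], 0.59), ([0.5498, -0.1509, 0.0141], 0.57)]
```

```bash
python3 - <<'E'
from h import *
plan([0.7245,-0.161,0.39],np.radians(176.93))
E
```

```text
rotvec [-0.001  -0.0007 -0.0012] shift [-0.1735  0.     -0.0432] rows 2.860383405163476 0.00911559372055697
```

Request:
move_arm --plan '[0,0,0,0,0,-0.043,0,-0.001,0,0,-0.05,0,-0.043,0,-0.001,0,0,-0.1,0,-0.043,0,-0.001,0,0,-0.15,0,-0.043,0,-0.001,0,0,-0.174,0,-0.043,0,-0.001,0,0,-0.174,0,-0.02,0,-0.001,0,0,-0.174,0,0.015,0,-0.001,0,0,-0.174,0,0.034,0,-0.001,0,0,-0.174,0,0.034,0]'

```text
clock: 20.3
position: [0.7247, -0.1609, 0.3114]
ee_rot: [0.027, 1.0, 0.0, -0.002]
ft_force: [-0.0, -0.5, 0.7]
grip_width: -0.002
grasp_force: 0.0
```

```bash
python3 - <<'E'
from h import *
o=manip.get_obs(); print(np.round(o["position"],4),np.round(o["ft_force"],1),np.round(o["joint_pos"],2),o["grip_width"])
s=shot("scene"); tp=shot("top")
for l in ["leaf_handle","magnet_dish"]:
    for n,k in (("s",s),("t",tp)):
        print(l,n,[(np.round(w(k,d["position"]),4).tolist(),round(d["conf"],2)) for d in manip.tip_of(k,l)])
E
```

```text
[ 0.7247 -0.1609  0.3114] [-0.  -0.5  0.7] [-0.1   0.68  0.42  1.22 -0.27  1.3   1.83] -0.0016541440689364188
leaf_handle s [([0.6828, -0.1558, 0.1554], 0.95), ([0.5204, 0.0045, 0.0608], 0.67)]
leaf_handle t [([0.6781, -0.1575, 0.1595], 0.74), ([0.5188, -0.001, 0.0601], 0.68)]
magnet_dish s [([0.7746, -0.0301, 0.0008], 0.91)]
magnet_dish t [([0.7792, -0.0325, 0.0049], 0.65)]
```

Request:
move_arm --plan '[0,0,0,0.012,0,-0.002,0,0,0,0,0.023,0,-0.003,0,0,0,0,0.032,0,-0.005,0,0,0,0,0.048,0,-0.013,0,0,0,0,0.064,0,-0.02,0,0,0,0,0.064,0,-0.02,0]'

```text
clock: 21.35
position: [0.6606, -0.1578, 0.3344]
ee_rot: [0.028, 1.0, 0.0, 0.001]
ft_force: [0.8, 0.7, 0.1]
grip_width: -0.0
grasp_force: 0.0
```

Request:
move_arm --plan '[0,0,0,0.015,0,-0.003,0,0,0,0,0.029,0,-0.005,0,0,0,0,0.042,0,-0.007,0,0,0,0,0.059,0,-0.006,0,0,0,0,0.076,0,-0.0025,0,0,0,0,0.089,0,0.002,0,0,0,0,0.1005,0,0.007,0,0,0,0,0.11,0,0.012,0,0,0,0,0.117,0,0.017,0,0,0,0,0.127,0,0.025,0,0,0,0,0.127,0,0.025,0]'

```text
clock: 22.72
position: [0.5333, -0.1506, 0.307]
ee_rot: [0.028, 1.0, 0.0, -0.001]
ft_force: [0.4, 1.0, 0.9]
grip_width: -0.002
grasp_force: 0.0
```

```bash
python3 - <<'E'
from h import *
o=manip.get_obs(); print(np.round(o["position"],4),np.round(o["ft_force"],1))
s=shot("scene"); tp=shot("top")
for n,k in (("s",s),("t",tp)):
    for d in manip.tip_of(k,"leaf_handle"):
        p=w(k,d["position"]); r=p-[.606,-.1548,.048]; a=np.arctan2(r[2],-(r[0]*.9986-r[1]*.0535)); print(n,np.round(p,4),round(d["conf"],2),"phi",a-.2337,"r",np.hypot(r[0],r[2]))
save(s,"s10.png")
E
```

```text
[ 0.5333 -0.1506  0.307 ] [0.4 1.  0.9]
s [ 0.5147 -0.1509  0.1392] 0.77 phi 0.5505167909648169 r 0.1290014824412479
s [0.5163 0.006  0.0602] 0.77 phi -0.11049436992833594 r 0.09053565496299258
t [ 0.5152 -0.1438  0.141 ] 0.58 phi 0.5615282412775463 r 0.12995809447499562
t [0.5177 0.0044 0.0616] 0.56 phi -0.0944032764402302 r 0.08936636602673616
```

Request:
move_arm --plan '[0,0,0,-0.004,0,-0.015,0,0,0,0,-0.004,0,-0.03,0,0,0,0,0.01,0,-0.03,0,0,0,0,0.02,0,-0.03,0,0,0,0,0.02,0,-0.018,0,0,0,0,0.021,0,-0.01,0,0,0,0,0.028,0,-0.001,0,0,0,0,0.035,0,0.008,0,0,0,0,0.04,0,0.016,0,0,0,0,0.044,0,0.024,0,0,0,0,0.044,0,0.024,0]'

```text
clock: 24.3
position: [0.4901, -0.1481, 0.2832]
ee_rot: [0.027, 1.0, -0.0, -0.001]
ft_force: [-0.1, -0.4, 0.1]
grip_width: -0.0
grasp_force: 0.0
```

Request:
move_arm --plan '[0,0,0,0.004,0,0.009,0,0,0,0,0.007,0,0.018,0,0,0,0,0.009,0,0.024,0,0,0,0,0.009,0,0.028,0,0,0,0,0.009,0,0.03,0,0,0,0,0.009,0,0.03,0]'

```text
clock: 25.05
position: [0.4812, -0.1482, 0.2567]
ee_rot: [0.028, 1.0, 0.001, -0.001]
ft_force: [-20.2, 4.8, 43.6]
grip_width: -0.002
grasp_force: 22.1
```

```bash
python3 - <<'E'
from h import *
o=manip.get_obs(); print(np.round(o["position"],4),np.round(o["ft_force"],1))
s=shot("scene"); tp=shot("top")
for n,k in (("s",s),("t",tp)):
    for d in manip.tip_of(k,"leaf_handle"):
        p=w(k,d["position"]); r=p-[.606,-.1548,.048]; a=np.arctan2(r[2],-(r[0]*.9986-r[1]*.0535)); print(n,np.round(p,4),round(d["conf"],2),"phi",a-.2337,"r",np.hypot(r[0],r[2]))
save(s,"s11.png")
E
```

```text
[ 0.4812 -0.1482  0.2567] [-20.2   4.8  43.6]
s [ 0.4809 -0.1457  0.0794] 0.96 phi 0.011519306366791077 r 0.12899971631811782
s [0.5153 0.0055 0.0619] 0.68 phi -0.09402306113696263 r 0.09172666384968163
t [0.5181 0.0019 0.0635] 0.81 phi -0.0740717103575527 r 0.08930122524364942
t [ 0.5501 -0.1503  0.0225] 0.47 phi -0.6603050555504693 r 0.06141001687026393
```

Request:
move_arm --plan '[0,0,0,0,0,-0.01,0,0,0,0,0,0,-0.04,0,0,0,0,0,0,-0.1,0,0,0,0,0,0,-0.1,0,0,0,0,0,0,-0.1,0]'

```text
clock: 25.88
position: [0.4812, -0.1476, 0.3535]
ee_rot: [0.027, 1.0, 0.0, -0.0]
ft_force: [-0.2, -0.5, -0.7]
grip_width: 0.005
grasp_force: 0.0
```

```bash
python3 - <<'E'
from h import *
o=manip.get_obs(); print(np.round(o["position"],4),np.round(o["ft_force"],1),o["clock"])
c=shot("wrist");s=shot("scene"); tp=shot("top")
for n,k in (("s",s),("t",tp),("w",c)):
    for d in manip.tip_of(k,"leaf_handle"):
        p=w(k,d["position"]); r=p-[.606,-.1548,.048]; a=np.arctan2(r[2],-(r[0]*.9986-r[1]*.0535)); print(n,np.round(p,4),round(d["conf"],2),"phi",a-.2337)
E
```

```text
[ 0.4812 -0.1476  0.3535] [-0.2 -0.5 -0.7] 25.875
s [0.5165 0.0072 0.0587] 0.84 phi -0.12478621618055412
s [ 0.4826 -0.1501  0.0777] 0.66 phi 0.0025215373895264293
t [0.5208 0.0026 0.0608] 0.81 phi -0.09811449079672085
t [ 0.4784 -0.144   0.0806] 0.79 phi 0.015372081644014629
w [ 0.4803 -0.1499  0.0786] 0.72 phi 0.004630505937073481
```

The leaf measures shut in all three views and the arm is clear, so I'm handing in.

```bash
python3 -c "
from workcell import manip
print(manip.hand_in())"
```

```text
the job is handed in; nothing more can be done
None
```

I handed the job in at about 26 s of the 72 s allowed. The backing board and flange block are seated in the larger jig, the drill plate is shut (measured within about 0.015 rad) and the arm is clear; the hand-in returned no verdict.

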